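Tip the waste tray of used bungs into the discard bin

ROBOT

A 6-joint arm with a two-finger parallel gripper is mounted at the origin on the work surface. World frame = base frame: x ahead of the robot, y to its left, z up, the work surface at z = 0. Lengths are in m, angles in rad, forces in N, time in s.
With the tool pointing down it reaches from about 0.35 to 0.775 m from the base axis. Payload 7.3 kg.
Tool frame: the origin (TCP) lies at the very end of the fingers, on their centre line; the grasp point (between the pads) lies 19 mm behind it; x points along the fingers, y is the direction in which the jaws open and shut, and the axes are right-handed (so a half turn about x gives the same grasp; the last joint's range is limited). The gripper opens to 92 mm and grips with 3 to 60 N. Pads are 19 mm wide; open, the fingers measure 130 mm over their backs; the gripper's body (75 mm by 190 mm) begins 47 mm behind the grasp point.
Start: joints at [-1.347, 0.342, 1.524, -0, 1.275, -0.146], TCP at [0.19, -0.49, 0.227] pointing down, gripper open.
Joint ranges: [-2.53, 2.53], [-0.77, 2.02], [0.04, 2.7], [-1, 4.14], [0.28, 2.66], [-3.11, 3.11]. Speed limits (rad/s): [2.57, 2.57, 3.14, 3.14, 3.14, 3.14].

INTERFACE

Orientations are given as [roll, pitch, yaw] about the fixed x, y, z axes, in that order (R = Rz(yaw) Ry(pitch) Rx(roll)).
In Python, from cell import robot gives the robot as it stands.
- The arm moves only by the tool play_rows, never from a script. Its argument "moves" is a list that holds one entry, the list of rows, each a list of 5 numbers: the shift along the tool's x, y, z in m, then the turn about the tool's x in degrees, then the opening, from -1 (shut) to 1 (fully open), so that 0 is half open. A call has exactly 10 rows; each row shifts and turns the pose as measured when the row begins, along the tool's axes as they then stand; what a row does not reach is not made up. A row lasts 1/10 s, in which the tool goes at most 50 mm and 8.59 degrees, less where a joint would pass 70% of its speed; a pose out of reach is approached as far as the arm can. A call with a gripper value outside its range is refused whole. The fingers move at their own pace and stop on an object; "grip_force" is the grip in N (left out, the last holds). Time passes only in rows, so rows that do not move let the fingers close, or fill a call up. It gives the time, the measured TCP pose, the force and the opening at its end, in the units of the state.
- robot.observe(): the state, without advancing time (a new reading comes with each control period).
- robot.read_camera(name): name is "scene" or "top" or "wrist"; returns the picture (400x640x3 uint8, red, green, blue); there is no depth.
- robot.get_calibration(name): a dict with "mtx" (3x3 intrinsics, pixels), "k1" (the pictures are not rectified: a ray, as slopes to the right and down, at radius r is drawn at 1 + k1 r^2 times it, then the intrinsics apply), "view" (4x4, takes a point from world to camera coordinates). Camera axes: x right, y up, looking along -z (the intrinsics and any distortion apply to the point x, -y, -z); pixel columns grow to the right and rows downward; lengths in m; the calibration is good to about 2 mm. A picture is of the moment at which its call begins: read the wrist's pose just before it. get_calibration takes no time and is no camera call; for the wrist camera it gives the pose at the moment of the call.
- robot.hand_in(): hands the job in, once; it reports no verdict.
Trained networks look in the newest picture that a camera, given by its name, has taken for a name from the list of things; names that differ only in an ending like _2 or _b are one class to them, and where a whole thing is asked for, a point or a joint stands for the part that bears it (a point fixed in the world has none). Each returns a list of dicts, best first, with "score" (0 to 1); they miss things now and then, are a little off and sometimes report something else, mostly with a low value. They report only what shows in the picture. A call takes as long as a camera call.
- robot.spot_in(camera, label): "point" ([column, row] in pixels, amid what is visible of it).
The state is a dict: "time": time; "qpos": joint angles; "qvel": joint speeds; "joint_efforts": joint torques, N m; "tool_pos": TCP position; "tool_rot": TCP orientation; "contact_force": force on the tool from outside, world axes, zero at the start; "torque": the same for the moment, N m; "opening": finger opening in m.
Only numpy, scipy, OpenCV 4.12 (cv2) and the standard library are available. Lean on these libraries where they do the work, as an engineer would, in place of code of your own. Each camera call takes 0.05 s, during which the arm holds its last target.

TASK

Clear the used bungs and the spent air stone off the bench: lift the loaded blue tray by the black arch over its middle and set it flat on the steel ledge of the yellow discard bin, straight, with its open mouth reaching a few centimetres over the bin, and let go. Then take it afresh by the round bar at its back, raise the back steeply until all three pieces have slid into the bin, lower the empty tray flat onto the ledge again and let go. Leave the culture flasks and the stack of dishes where they stand.

Things in the scene. Friction and masses are not known exactly. Their poses are not given: they have to be found in the camera images.
- bin: Fixed discard station: a yellow open-topped bin with a flat steel ledge joined to it. Origin on the bench (z = 0), midway along the edge where ledge and bin meet; x level, from the ledge towards the bin (the tipping direction), z up. Ledge: x from -210 to 0 mm, y from -90 to 90 mm, top 80 mm above the bench. Bin: x from 0 to 240 mm, y from -110 to 110 mm, walls 6 mm, floor 6 mm; the wall towards the ledge is 80 mm high, flush with it, the other three are 130 mm high.
- tray: Loose blue tray, 180 mm long (x) and 130 mm wide (y), floor 4 mm thick, walls 4 mm thick up to 44 mm high on the sides and the back, open mouth at +x with only a low sloped lip (about 8 mm). About 0.45 kg. Origin at the middle of its underside; x points to the mouth (mouth edge at x = 90 mm), z up. It starts flat on the bench with the three pieces in it. At friction met here the pieces slide out by about 50 degrees of tilt; 60 degrees is sure.
- tray_arch: The black cross bar of the arch over the tray's middle, fixed to the tray, axes parallel to the tray's: 14 mm thick along x, 12 mm high, 136 mm long along y, on steel side straps. Origin at the bar's centre, which is at x = -10, z = 118 mm of the tray. The tray balances about under it. Pieces pass freely beneath.
- tray_bar: The round black bar at the tray's back, fixed to the tray, axes parallel to the tray's: diameter 14 mm, along y, 114 mm free between two steel arms. Origin at the bar's centre, at x = -150, z = 42 mm of the tray; 53 mm of free space between bar and back wall. Held between two flat fingers the bar can turn like a hinge, so the tray can be tipped about the edge between ledge and bin while the gripper stays upright.
- bung_a_mid (a point): Centre of a tapered cork bung, 50 mm high, 44 mm wide at one end and 36 mm at the other, about 30 g, standing on its wide end in the back of the tray.
- bung_b_mid (a point): Centre of the second cork bung, the same as the first.
- stone_mid (a point): Centre of a spent air stone: pale grey block 70 x 34 x 30 mm with a short nozzle, about 0.11 kg, lying in the front half of the tray.
- flask_a_mid (a point): Bystander: centre of a loose conical flask, green, corked, 170 mm high, 100 mm across its base.
- flask_b_mid (a point): Bystander: centre of a loose conical flask, pale green, corked, 140 mm high, 84 mm across its base.
- dishes_mid (a point): Bystander: centre of a loose stack of three flat culture dishes, 90 mm across, 44 mm high, clear with green growth on top.

How it is judged:
On the way, in this order (a step that is already met when the one before it is completed fails the run):
1. the tray is lifted off the bench by its arch (contact force between the fingers and tray_arch above 1 N and height (world z) of tray above 0.03 m), for 0.2 s.
2. the tray stands flat and straight (within 17 degrees, 40 mm sideways) on the ledge, its mouth 5 to 75 mm past the edge over the bin, and is let go (x of tray in the frame of bin between -0.085 and -0.015 m and y of tray in the frame of bin between -0.04 and 0.04 m and z of tray in the frame of bin between 0.07 and 0.092 m and angle between tray's own z axis and vertical below 0.1 rad and angle between the x axis of tray and the x axis of bin, either way round below 0.3 rad and x of tray_bar in the frame of bin below -0.1 m and contact force between the fingers and tray below 0.1 N), for 0.2 s.
3. held by the bar at its back, the tray is tipped steeply (more than 35 degrees) (contact force between the fingers and tray_bar above 0.5 N and angle between tray's own z axis and vertical above 0.61 rad), for 0.1 s.
At the end, for the whole second after the job is handed in: Both bungs and the air stone lie inside the bin, and the tray stands flat (within 6 degrees) on the ledge, its mouth towards the bin (within 17 degrees of straight and 40 mm sideways; mouth edge between 30 mm short of the bin's edge and 90 mm past it), released (x of bung_a_mid in the frame of bin between 0 and 0.24 m and y of bung_a_mid in the frame of bin between -0.11 and 0.11 m and z of each of bung_a_mid, bung_b_mid, stone_mid in the frame of bin below 0.09 m and x of bung_b_mid in the frame of bin between 0 and 0.24 m and y of bung_b_mid in the frame of bin between -0.11 and 0.11 m and x of stone_mid in the frame of bin between 0 and 0.24 m and y of stone_mid in the frame of bin between -0.11 and 0.11 m and x of tray in the frame of bin between -0.12 and 0 m and y of tray in the frame of bin between -0.04 and 0.04 m and z of tray in the frame of bin between 0.07 and 0.092 m and angle between tray's own z axis and vertical below 0.1 rad and angle between the x axis of tray and the x axis of bin, either way round below 0.3 rad and x of tray_bar in the frame of bin below -0.1 m and contact force between the fingers and tray below 0.1 N); the robot touches nothing.
It fails at once if the green flask is displaced by more than 30 mm (distance of flask_a_mid from where it was at the start of the episode above 0.03 m).
It fails at once if the pale flask is displaced by more than 30 mm (distance of flask_b_mid from where it was at the start of the episode above 0.03 m).
It fails at once if the stack of dishes is displaced by more than 30 mm (distance of dishes_mid from where it was at the start of the episode above 0.03 m).
It also fails if it takes over 72 s, if anything falls off the work surface, if the arm or the gripper's body presses on something with over 40 N, if the wrist force passes 120 N, or if a joint passes its speed limit or range.

## Working session

There is one attempt and no reset: what is moved stays moved. The work goes in short steps, Python scripts to look and compute and a tool call to move; the robot and the scene stay as the last step left them, time stands still between calls to the robot, and variables do not carry over. Pictures are saved under pics/ and viewed, and the job is handed in when it is done.

Besides the shell and the picture viewer there is one more tool, called as name(argument=value, ...), one argument or row to a line, values as JSON. play_rows: Moves the arm, as the interface text tells. Its arguments: {"type":"object","properties":{"moves":{"type":"array"},"grip_force":{"type":"number"}},"required":["moves"]}

```bash
ls; mkdir -p pics; python3 - <<'E'
from cell import robot
import cv2
s=robot.observe();print(s)
for n in ["scene","top","wrist"]:
    im=robot.read_camera(n);cv2.imwrite(f"pics/{n}0.png",im[:,:,::-1])
    c=robot.get_calibration(n);print(n,c)
for cam in ["scene","top"]:
  for l in ["bin","tray","tray_arch","tray_bar","flask_a_mid","dishes_mid","bung_a_mid","stone_mid"]:
    print(cam,l,[(d["score"],d["point"]) for d in robot.spot_in(cam,l)][:3])
E
```

```text
pics
{'time': 0.0, 'qpos': array([-1.34697989e+00,  3.42690847e-01,  1.52502952e+00, -1.21009140e-05,
        1.27537288e+00, -1.46012362e-01]), 'qvel': array([-0.00025079,  0.00108292,  0.00204497,  0.00084813,  0.00106129,
       -0.00115489]), 'joint_efforts': array([-1.18080094e-03, -4.31246817e+01, -2.44216669e+01,  7.16469996e-02,
        5.60376188e-02, -1.21713188e-04]), 'tool_pos': array([ 0.18968446, -0.48909992,  0.22605713]), 'tool_rot': array([-1.70909763,  1.56929569,  1.80232735]), 'contact_force': array([-0.52712254,  1.08736654, -0.05273843]), 'torque': array([ 0.00055969, -0.04635362,  0.02494294]), 'opening': 0.0919404040573982}
scene {'mtx': array([[443.96549352,   0.        , 321.38160846],
       [  0.        , 443.96549352, 194.12128606],
       [  0.        ,   0.        ,   1.        ]]), 'k1': -0.014821941443008248, 'view': array([[-0.54814414,  0.83623752,  0.01564627,  0.37142341],
       [-0.66186308, -0.44512894,  0.60315628,  0.27087723],
       [ 0.51134652,  0.32026089,  0.79746956, -1.31196116],
       [ 0.        ,  0.        ,  0.        ,  1.     
[... 976 characters left out ...]
,
         1.00000000e+00]])}
scene bin [(0.78, [485.2, 287.2]), (0.56, [264.1, 152.5])]
scene tray [(0.58, [251.1, 168.7])]
scene tray_arch [(0.82, [241.5, 140.8])]
scene tray_bar [(0.89, [243.6, 122.2])]
scene flask_a_mid [(0.81, [252.9, 280.0])]
scene dishes_mid [(0.57, [327.2, 320.0])]
scene bung_a_mid [(0.75, [265.5, 150.9])]
scene stone_mid [(0.57, [252.8, 178.2]), (0.44, [255.3, 280.2])]
top bin [(0.73, [173.5, 183.6])]
top tray [(0.95, [400.8, 192.6])]
top tray_arch [(0.89, [407.7, 194.3])]
top tray_bar [(0.59, [439.2, 229.3])]
top flask_a_mid [(0.7, [320.5, 101.0])]
top dishes_mid [(0.58, [261.8, 105.4])]
top bung_a_mid [(0.57, [403.8, 214.0])]
top stone_mid [(0.79, [391.1, 184.1])]
```

View pics/scene0.png

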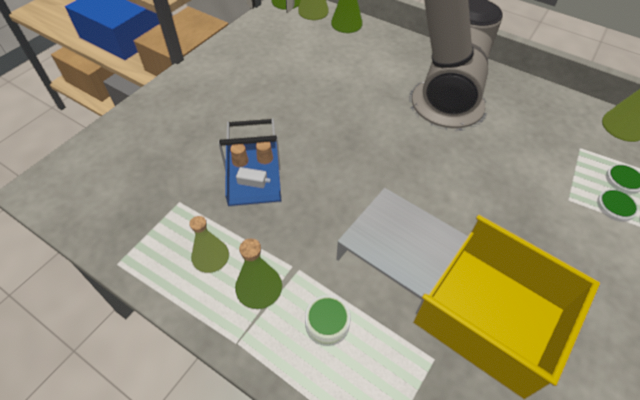

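View pics/top0.png

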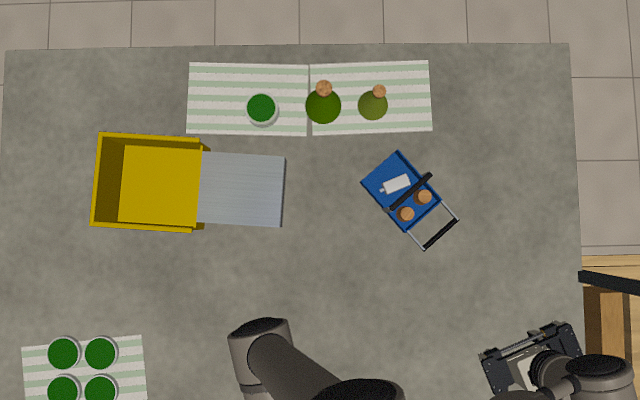

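View pics/wrist0.png

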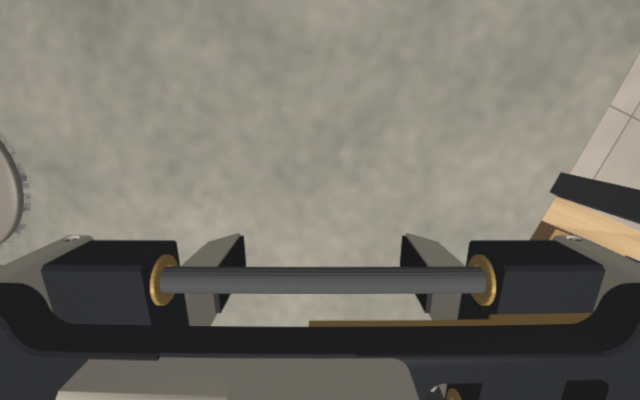

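The scene view shows the tray at about (250,170), the ledge and bin at (400,240)-(510,300), and the flasks and dishes on mats at (208,245), (257,275) and (327,320). In the top view the tray's mouth points up-left with its bar at (440,235), and the ledge runs from (285,190) to (200,190). I'll zoom in for keypoints.

```bash
python3 - <<'E'
import cv2
t=cv2.imread("pics/top0.png")
cv2.imwrite("pics/t_tray.png",cv2.resize(t[140:260,350:470],None,fx=5,fy=5,interpolation=cv2.INTER_CUBIC))
cv2.imwrite("pics/t_bin.png",cv2.resize(t[120:240,80:300],None,fx=3.6,fy=3.6,interpolation=cv2.INTER_CUBIC))
s=cv2.imread("pics/scene0.png")
cv2.imwrite("pics/s_tray.png",cv2.resize(s[105:215,200:300],None,fx=5,fy=5,interpolation=cv2.INTER_CUBIC))
E
```

```text
(no output)
```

View pics/t_tray.png

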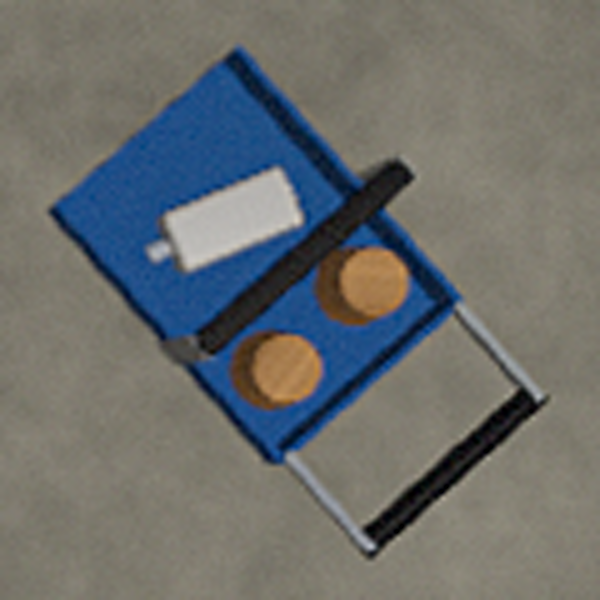

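View pics/t_bin.png

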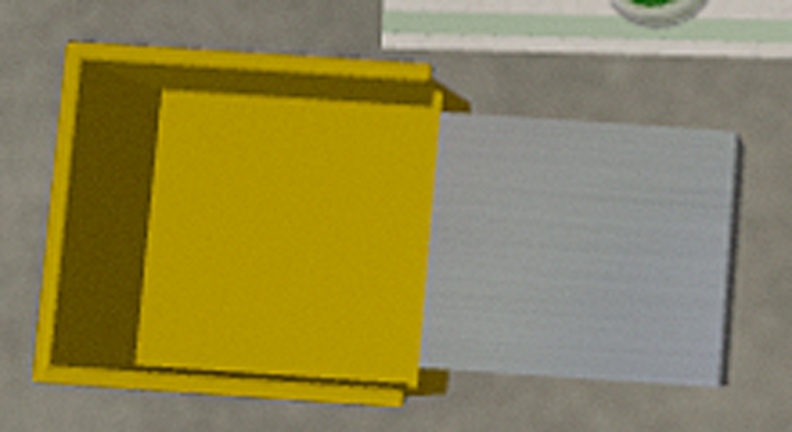

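View pics/s_tray.png

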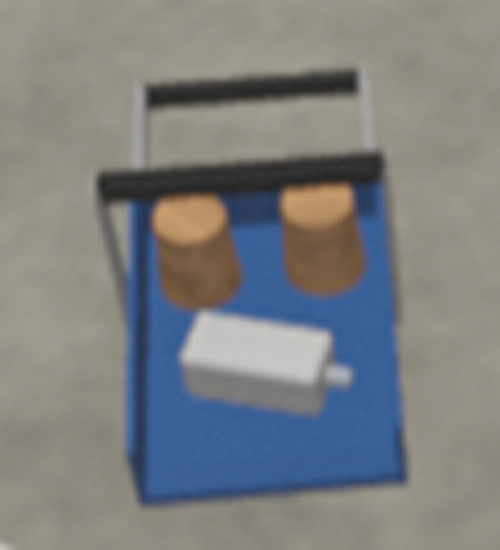

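```bash
cat > h.py <<'E'
import numpy as np, cv2
from scipy.optimize import least_squares
def proj(c,P):
    P=np.atleast_2d(P); V=np.array(c["view"]); q=P@V[:3,:3].T+V[:3,3]
    u=q[:,0]/-q[:,2]; v=-q[:,1]/-q[:,2]; r=1+c["k1"]*(u*u+v*v)
    m=c["mtx"]; return np.c_[m[0,0]*u*r+m[0,2], m[1,1]*v*r+m[1,2]]
def place(p,L,z0=0):
    x,y,a=p[:3]; L=np.asarray(L,float)/1000
    c,s=np.cos(a),np.sin(a)
    return np.c_[x+c*L[:,0]-s*L[:,1], y+s*L[:,0]+c*L[:,1], L[:,2]+z0]
def fit(obs,p0,z0=0):
    f=lambda p: np.concatenate([(proj(c,place(p,L,z0))-np.array(u)).ravel() for c,L,u in obs])
    r=least_squares(f,p0,loss="soft_l1"); return r.x,f(r.x).reshape(-1,2)
E
python3 - <<'E'
from cell import robot
from h import *
T=robot.get_calibration("top");S=robot.get_calibration("scene")
ct=lambda a:np.array(a)/5+[350,140]-0.4
cs=lambda a:np.array(a)/5+[200,105]-0.4
cb=lambda a:np.array(a)/3.6+[80,120]-0.36
np.set_printoptions(precision=3,suppress=True)
tt=(T,[[-10,-68,124],[-10,68,124],[-150,-57,42],[-150,57,42],[-90,-65,44],[-90,65,44]],ct([[400,172],[208,338],[530,402],[375,535],[460,297],[275,460]]))
ts=(S,[[-10,-68,118],[-10,68,118],[-150,-57,42],[-150,57,42],[90,-65,0],[90,65,0]],cs([[100,187],[382,166],[148,95],[357,80],[142,503],[405,483]]))
for o in ([tt],[ts],[tt,ts]):
    p,r=fit(o,[0.55,-0.25,0.9]);print("tray",p,np.degrees(p[2]));print(r.round(1).tolist())
bb=(T,[[-210,-90,80],[-210,90,80],[0,-90,80],[0,90,80],[240,-110,130],[240,110,130],[0,-110,130],[0,110,130]],cb([[738,133],[723,385],[440,112],[420,368],[67,42],[35,382],[432,64],[403,407]]))
bs=(S,[[-210,-90,80],[-210,90,80]],[[338,246],[386,190]])
for o in ([bb],[bb,bs]):
    p,r=fit(o,[0.55,0.2,1.5]);print("bin",p,np.degrees(p[2]));print(r.round(1).tolist())
E
```

```text
tray [ 0.539 -0.299  0.696] 39.89351802808418
[[1.5, -2.0], [-1.8, 1.2], [-0.4, -1.4], [-1.8, 0.7], [0.9, 0.2], [0.8, 0.2]]
tray [ 0.537 -0.3    0.698] 40.00204787677592
[[-0.8, -0.1], [0.8, -0.2], [-0.4, -0.0], [0.6, -0.1], [-0.6, 0.4], [0.5, -0.2]]
tray [ 0.538 -0.299  0.7  ] 40.07929587231952
[[1.6, -1.5], [-1.6, 1.9], [-0.2, -1.0], [-1.5, 1.2], [1.1, 0.6], [1.1, 0.8], [-1.0, 0.2], [0.7, 0.1], [-0.5, 0.2], [0.4, 0.2], [-0.7, 0.8], [0.4, 0.1]]
bin [0.552 0.218 1.498] 85.82806225604952
[[-0.1, -0.8], [-0.5, 0.3], [0.3, 0.3], [0.3, 0.0], [1.7, 2.8], [2.2, -1.5], [-2.4, 2.2], [-1.5, -2.3]]
bin [0.552 0.22  1.499] 85.8704729183701
[[-0.9, -1.0], [-1.3, 0.1], [-0.5, 0.1], [-0.4, -0.1], [0.9, 2.8], [1.4, -1.6], [-3.2, 2.0], [-2.2, -2.5], [-1.0, -5.2], [-2.5, -2.7]]
```

```bash
cat >> h.py <<'E'
from scipy.spatial.transform import Rotation as Ro
def tool(s): return Ro.from_euler("xyz",s["tool_rot"]).as_matrix(), np.array(s["tool_pos"])
def rel(s,target,yaw_deg=None):
    """shift in present tool axes, and turn deg about tool x so tool y points at yaw (mod 180)"""
    R,p=tool(s); a=np.degrees(np.arctan2(R[1,1],R[0,1]))
    out=(R.T@(np.array(target)-p)).round(4); 
    t=None if yaw_deg is None else -((yaw_deg-a+90)%180-90)
    if t is not None:
        R2=R@Ro.from_euler("x",t,degrees=True).as_matrix()
        out2=(R2.T@(np.array(target)-p)).round(4)
        print("yaw now",a.round(2),"turn",round(t,2),"shift now",out,"shift after turn",out2)
    else: print("yaw now",a.round(2),"shift",out)
    print("tcp",p.round(4),"toolx",R[:,0].round(4),"q",np.round(s["qpos"],3),"F",np.round(s["contact_force"],1),"open",round(s["opening"],4),"t",round(s["time"],2))
E
python3 - <<'E'
from cell import robot
from h import *
T=(0.538,-0.299,0.700)
a=place(T,[[-10,0,0]])[0]; print(a)
rel(robot.observe(),[a[0],a[1],0.19],40)
E
```

```text
[ 0.53035158 -0.30544218  0.        ]
yaw now -68.81 turn 71.19 shift now [ 0.0367 -0.0485 -0.3841] shift after turn [ 0.0367 -0.3792 -0.0779]
tcp [ 0.1898 -0.4895  0.2267] toolx [ 0.e+00 -1.e-04 -1.e+00] q [-1.347  0.342  1.524 -0.     1.275 -0.146] F [-0.8  0.1  0.1] open 0.0916 t 0.95
```

play_rows(
  moves=[
    [[0,0,0,8,1],[0,0,0,8,1],[0,0,0,8,1],[0,0,0,8,1],[0,0,0,8,1],[0,0,0,8,1],[0,0,0,8,1],[0,0,0,8,1],[0,0,0,7.2,1],[0,0,0,0,1]],
  ],
  grip_force=50,
)

```text
time: 1.95
tool_pos: [0.1898, -0.4895, 0.2268]
tool_rot: [-3.131, 1.571, -0.913]
contact_force: [-0.7, -0.4, 0.0]
opening: 0.0914
```

```bash
python3 - <<'E'
from cell import robot
from h import *
rel(robot.observe(),[0.5304,-0.3054,0.19],40)
E
```

```text
yaw now -142.9 turn -2.9 shift now [ 0.0368 -0.3827 -0.0586] shift after turn [ 0.0368 -0.3793 -0.0779]
tcp [ 0.1898 -0.4895  0.2268] toolx [ 0.e+00 -1.e-04 -1.e+00] q [-1.347  0.342  1.524  0.     1.275  1.147] F [-0.7 -0.4  0. ] open 0.0914 t 1.95
```

play_rows(
  moves=[
    [[0,0,0,-2.9,1],[0,-0.048,-0.009,0,1],[0,-0.048,-0.009,0,1],[0,-0.048,-0.009,0,1],[0,-0.048,-0.009,0,1],[0,-0.048,-0.009,0,1],[0,-0.048,-0.009,0,1],[0.01,-0.048,-0.009,0,1],[0.01,-0.04,-0.01,0,1],[0,0,0,0,1]],
  ],
)

```text
time: 2.95
tool_pos: [0.5308, -0.2944, 0.2061]
tool_rot: [3.008, 1.567, -0.971]
contact_force: [-0.6, -0.5, -0.3]
opening: 0.092
```

```bash
python3 - <<'E'
from cell import robot
from h import *
rel(robot.observe(),[0.5304,-0.3054,0.19],40)
c=robot.get_calibration("wrist");im=robot.read_camera("wrist")
L=np.array([[-10,y,124] for y in (-68,0,68)]+[[-150,-57,42],[-150,57,42],[-90,-65,44],[-90,65,44],[90,-65,0],[90,65,0]])
im=im[:,:,::-1].copy()
for u in proj(c,place((0.538,-0.299,0.7),L)): cv2.circle(im,tuple(int(v) for v in u),3,(0,0,255),1)
cv2.imwrite("pics/w1.png",im)
E
```

```text
yaw now -138.02 turn 1.98 shift now [ 0.0162  0.0076 -0.0079] shift after turn [ 0.0162  0.0073 -0.0081]
tcp [ 0.5308 -0.2944  0.2061] toolx [ 0.0022 -0.0032 -1.    ] q [-6.320e-01  5.070e-01  1.321e+00 -1.000e-03  1.311e+00  1.777e+00] F [-0.6 -0.5 -0.3] open 0.092 t 2.95
```

View pics/w1.png

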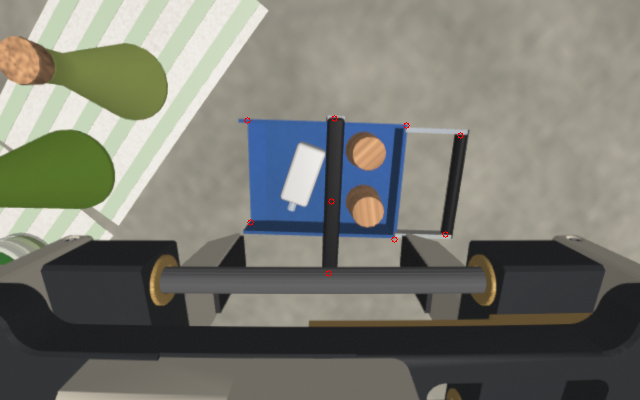

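play_rows(
  moves=[
    [[0,0.0075,-0.008,2,1],[0,0,0,0,1],[0.02,0,0,0,1],[0.02,0,0,0,1],[0.02,0,0,0,1],[0.02,0,0,0,1],[0.014,0,0,0,1],[0.01,0,0,0,1],[0,0,0,0,1],[0,0,0,0,1]],
  ],
)

```text
time: 4.0
tool_pos: [0.5219, -0.3207, 0.1047]
tool_rot: [3.002, 1.558, -1.026]
contact_force: [-1.1, -0.2, -0.2]
opening: 0.0918
```

```bash
python3 - <<'E'
from cell import robot
from h import *
rel(robot.observe(),[0.5304,-0.3054,0.099],40)
im=robot.read_camera("wrist");cv2.imwrite("pics/w2.png",im[:,:,::-1])
E
```

```text
yaw now -140.8 turn -0.8 shift now [ 0.0056 -0.0163  0.0066] shift after turn [ 0.0056 -0.0164  0.0063]
tcp [ 0.5219 -0.3207  0.1047] toolx [ 0.0065 -0.0107 -0.9999] q [-0.674  0.607  1.443 -0.005  1.081  1.786] F [-1.1 -0.2 -0.2] open 0.0918 t 4.0
```

View pics/w2.png

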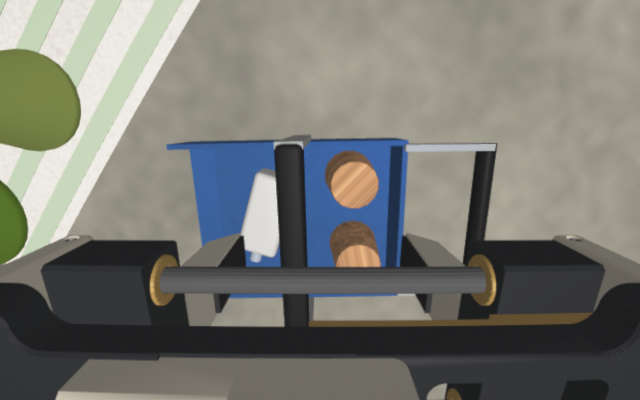

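play_rows(
  moves=[
    [[0.001,-0.004,0.0015,0,1],[0.001,-0.004,0.0015,-0.4,1],[0.001,-0.004,0.0015,-0.4,1],[0.0015,-0.004,0.0015,0,1],[0,0,0,0,1],[0,0,0,0,1],[0,0,0,0,1],[0,0,0,0,1],[0,0,0,0,1],[0,0,0,0,1]],
  ],
)

```text
time: 5.05
tool_pos: [0.5326, -0.3049, 0.1025]
tool_rot: [3.082, 1.554, -0.93]
contact_force: [0.4, 0.1, 0.3]
opening: 0.0919
```

```bash
python3 - <<'E'
from cell import robot
from h import *
rel(robot.observe(),[0.5304,-0.3054,0.099],40)
E
```

```text
yaw now -139.85 turn 0.15 shift now [0.0035 0.0019 0.0011] shift after turn [0.0035 0.002  0.0011]
tcp [ 0.5326 -0.3049  0.1025] toolx [ 0.0102 -0.0137 -0.9999] q [-0.642  0.609  1.446 -0.006  1.071  1.801] F [0.4 0.1 0.3] open 0.0919 t 5.05
```

play_rows(
  moves=[
    [[0.0035,0.001,0.001,0,1],[0,0,0,0,0],[0,0,0,0,-1],[0,0,0,0,-1],[0,0,0,0,-1],[0,0,0,0,-1],[0,0,0,0,-1],[0,0,0,0,-1],[0,0,0,0,-1],[0,0,0,0,-1]],
  ],
  grip_force=50,
)

```text
time: 6.05
tool_pos: [0.5309, -0.3051, 0.0987]
tool_rot: [3.084, 1.554, -0.928]
contact_force: [0.3, -0.4, 0.6]
opening: 0.0243
```

```bash
python3 - <<'E'
from cell import robot
from h import *
rel(robot.observe(),[0.5304,-0.3054,0.229],40)
im=robot.read_camera("wrist");cv2.imwrite("pics/w3.png",im[:,:,::-1])
E
```

```text
yaw now -139.88 turn 0.12 shift now [-0.1303  0.0007 -0.0021] shift after turn [-0.1303  0.0007 -0.0021]
tcp [ 0.5309 -0.3051  0.0987] toolx [ 0.0102 -0.0137 -0.9999] q [-0.644  0.611  1.454 -0.005  1.061  1.8  ] F [ 0.3 -0.4  0.6] open 0.0243 t 6.05
```

View pics/w3.png

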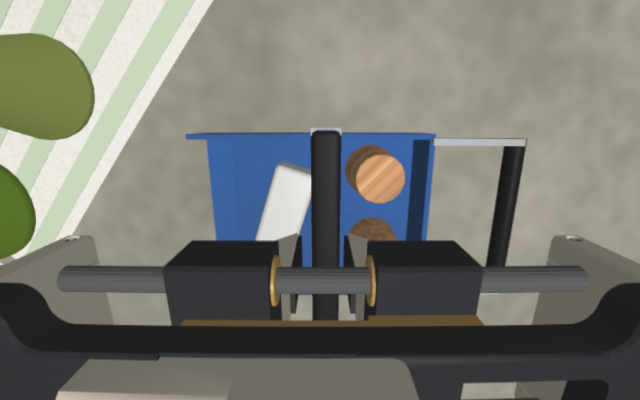

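The bar sits between the pads at about (325,200), and the fingers are still closing. Next I close fully and lift gently.

play_rows(
  moves=[
    [[0,0,0,0,-1],[0,0,0,0,-1],[0,0,0,0,-1],[0,0,0,0,-1],[-0.005,0,0,0,-1],[-0.01,0,0,0,-1],[-0.01,0,0,0,-1],[-0.01,0,0,0,-1],[-0.01,0,0,0,-1],[-0.005,0,0,0,-1]],
  ],
  grip_force=50,
)

```text
time: 7.1
tool_pos: [0.5287, -0.303, 0.1497]
tool_rot: [2.883, 1.561, -1.129]
contact_force: [-0.1, -0.1, -6.3]
opening: 0.0137
```

```bash
python3 - <<'E'
from cell import robot
from h import *
rel(robot.observe(),[0.5304,-0.3054,0.249],40)
im=robot.read_camera("scene");cv2.imwrite("pics/s4.png",im[:,:,::-1])
E
```

```text
yaw now -139.88 turn 0.12 shift now [-0.0993  0.0005 -0.0039] shift after turn [-0.0993  0.0005 -0.0039]
tcp [ 0.5287 -0.303   0.1497] toolx [ 0.0043 -0.0091 -0.9999] q [-0.644  0.556  1.398 -0.005  1.179  1.8  ] F [-0.1 -0.1 -6.3] open 0.0137 t 7.1
```

View pics/s4.png

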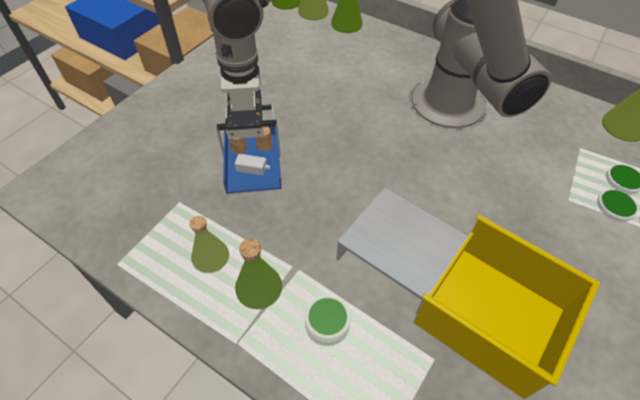

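play_rows(
  moves=[
    [[-0.012,0,0,0,-1],[-0.012,0,0,0,-1],[-0.012,0,0,0,-1],[-0.012,0,0,0,-1],[-0.012,0,0,0,-1],[-0.012,0,0,0,-1],[-0.012,0,0,0,-1],[-0.01,0,0,0,-1],[-0.004,0,0,0,-1],[0,0,0,0,-1]],
  ],
)

```text
time: 8.15
tool_pos: [0.5283, -0.3021, 0.2591]
tool_rot: [3.026, 1.557, -0.986]
contact_force: [0.7, -0.1, -5.7]
opening: 0.0136
```

```bash
python3 - <<'E'
from cell import robot
from h import *
B=(0.552,0.218,np.radians(86)); t=place(B,[[-45-10,0,0]])[0];print(t)
rel(robot.observe(),[t[0],t[1],0.249],86)
im=robot.read_camera("wrist");cv2.imwrite("pics/w5.png",im[:,:,::-1])
E
```

```text
[0.54816339 0.16313398 0.        ]
yaw now -139.88 turn -45.88 shift now [ 0.005 -0.315  0.343] shift after turn [ 0.005  -0.4655  0.0127]
tcp [ 0.5283 -0.3021  0.2591] toolx [ 0.0075 -0.0113 -0.9999] q [-0.643  0.471  1.233 -0.005  1.424  1.799] F [ 0.7 -0.1 -5.7] open 0.0136 t 8.15
```

View pics/w5.png

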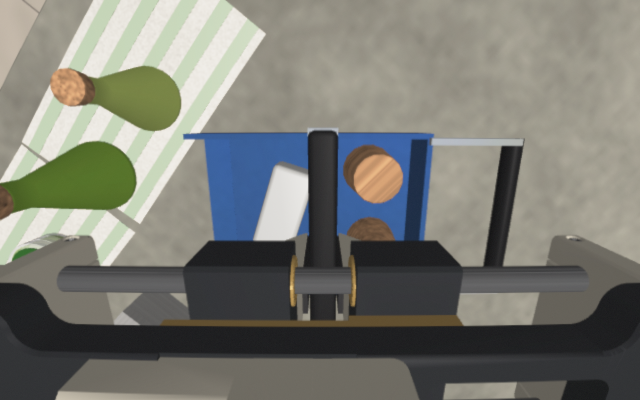

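play_rows(
  moves=[
    [[0,0,0,-3,-1],[0,0,0,-5,-1],[0,0,0,-5,-1],[0,0,0,-5,-1],[0,0,0,-5,-1],[0,0,0,-5,-1],[0,0,0,-5,-1],[0,0,0,-5,-1],[0,0,0,-4,-1],[0,0,0,-2,-1]],
  ],
)

```text
time: 9.2
tool_pos: [0.5252, -0.2999, 0.2497]
tool_rot: [0.22, 1.564, -2.993]
contact_force: [0.9, 0.0, -6.5]
opening: 0.0135
```

```bash
python3 - <<'E'
from cell import robot
from h import *
rel(robot.observe(),[.5482,.1631,0.249],86)
E
```

```text
yaw now -94.07 turn -0.07 shift now [ 1.000e-04 -4.635e-01  9.900e-03] shift after turn [ 1.000e-04 -4.635e-01  9.400e-03]
tcp [ 0.5252 -0.2999  0.2497] toolx [-0.0065 -0.001  -1.    ] q [-0.643  0.48   1.245 -0.005  1.422  0.999] F [ 0.9  0.  -6.5] open 0.0135 t 9.2
```

play_rows(
  moves=[
    [[-0.001,-0.01,0,0,-1],[-0.001,-0.02,0,0,-1],[-0.001,-0.025,0.001,0,-1],[-0.001,-0.03,0.001,0,-1],[-0.001,-0.03,0.001,0,-1],[-0.001,-0.03,0.001,0,-1],[-0.001,-0.03,0.001,0,-1],[-0.001,-0.025,0,0,-1],[-0.001,-0.02,0,0,-1],[-0.001,-0.01,0,0,-1]],
  ],
)

```text
time: 10.2
tool_pos: [0.5335, -0.0484, 0.2578]
tool_rot: [-0.434, 1.557, 2.63]
contact_force: [-0.4, -1.1, -6.4]
opening: 0.0132
```

```bash
python3 - <<'E'
from cell import robot
from h import *
rel(robot.observe(),[.5482,.1631,0.249],86)
E
```

```text
yaw now -94.44 turn -0.44 shift now [ 0.01   -0.212   0.0016] shift after turn [ 1.00e-02 -2.12e-01 -1.00e-04]
tcp [ 0.5335 -0.0484  0.2578] toolx [-0.012   0.0068 -0.9999] q [-0.236  0.347  1.43   0.004  1.378  1.412] F [-0.4 -1.1 -6.4] open 0.0132 t 10.2
```

play_rows(
  moves=[
    [[0,-0.01,0,-0.4,-1],[0,-0.02,0,0,-1],[0,-0.025,0,0,-1],[0,-0.03,0,0,-1],[0,-0.03,0,0,-1],[0,-0.03,0,0,-1],[0,-0.025,0,0,-1],[0,-0.017,0,0,-1],[0,-0.01,0,0,-1],[0,0,0,0,-1]],
  ],
)

```text
time: 11.2
tool_pos: [0.546, 0.1583, 0.2582]
tool_rot: [-0.348, 1.557, 2.72]
contact_force: [-0.1, -0.3, -6.2]
opening: 0.0134
```

```bash
python3 - <<'E'
from cell import robot
from h import *
rel(robot.observe(),[.5482,.1631,0.199],86)
for n in ("top","scene","wrist"):
    cv2.imwrite(f"pics/{n}6.png",robot.read_camera(n)[:,:,::-1])
E
```

```text
yaw now -94.22 turn -0.22 shift now [ 0.0591 -0.0047 -0.0026] shift after turn [ 0.0591 -0.0047 -0.0026]
tcp [0.546  0.1583 0.2582] toolx [-0.0128  0.0057 -0.9999] q [0.143 0.408 1.336 0.008 1.409 1.786] F [-0.1 -0.3 -6.2] open 0.0134 t 11.2
```

View pics/top6.png

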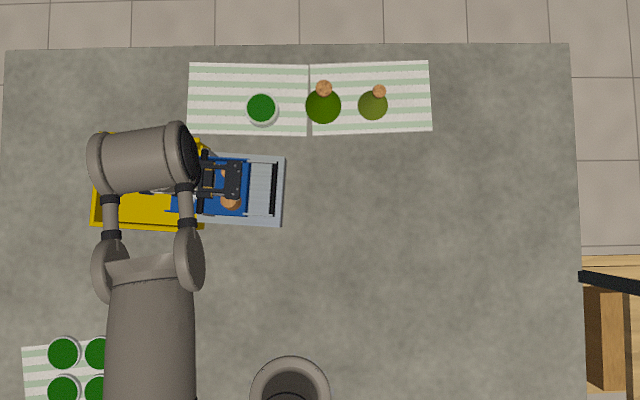

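View pics/scene6.png

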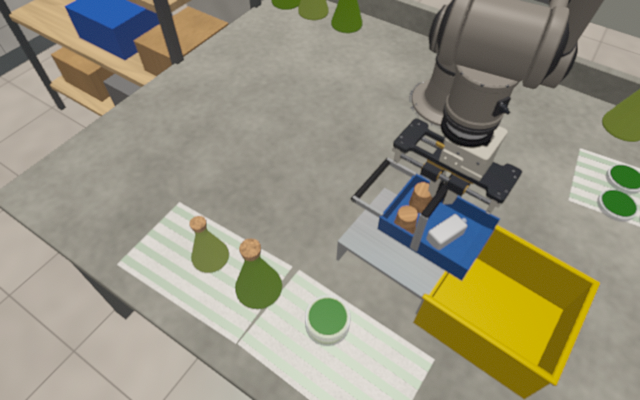

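View pics/wrist6.png

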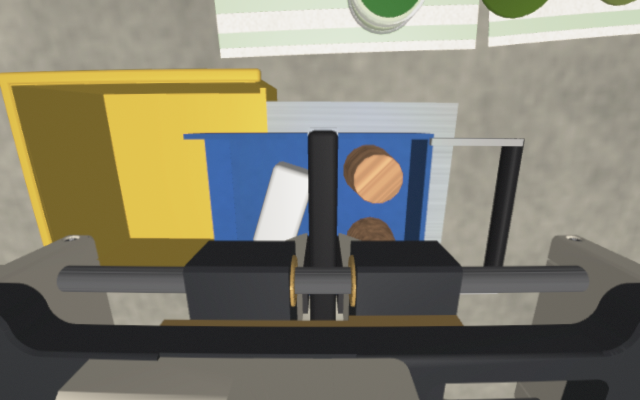

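```bash
python3 - <<'E'
from cell import robot
from h import *
np.set_printoptions(precision=1,suppress=True)
c=robot.get_calibration("wrist")
L=[[-210,-90,80],[0,-90,80],[0,-110,130],[240,-110,130]]
print(proj(c,place((0.552,0.218,np.radians(86)),L)))
o=(c,L,[[457,102],[268,102],[259,70],[2,77]])
p,r=fit([o],[.552,.218,1.5]);print(p.round(4),np.degrees(p[2]));print(r)
T=robot.get_calibration("top")
cb=lambda a:np.array(a)/3.6+[80,120]-0.36
L=[[-210,-90,80],[-210,90,80],[0,-90,80],[0,90,80]]
p,r=fit([(T,L,cb([[738,133],[723,385],[440,112],[420,368]]))],[.552,.218,1.5]);print(p.round(4),np.degrees(p[2]));print(r)
E
```

```text
[[458.  102.2]
 [265.4 102.7]
 [253.7  76.8]
 [  2.6  83. ]]
[0.6 0.2 1.5] 85.3188511312857
[[ 2.8  0. ]
 [-0.8 -1.9]
 [-3.   3.6]
 [ 1.3 -0.3]]
[0.6 0.2 1.5] 85.7643344789611
[[-0.1 -0.7]
 [-0.6  0.4]
 [ 0.3  0.2]
 [ 0.3  0. ]]
```

play_rows(
  moves=[
    [[0.002,-0.003,-0.002,0,-1],[0.008,-0.002,-0.001,0,-1],[0.01,0,0,0,-1],[0.01,0,0,0,-1],[0.01,0,0,0,-1],[0.01,0,0,0,-1],[0.008,0,0,0,-1],[0.005,0,0,0,-1],[0,0,0,0,-1],[0,0,0,0,-1]],
  ],
)

```text
time: 12.35
tool_pos: [0.5486, 0.1583, 0.1881]
tool_rot: [-0.138, 1.555, 2.924]
contact_force: [-0.3, 0.3, -6.2]
opening: 0.0133
```

```bash
python3 - <<'E'
from cell import robot
from h import *
rel(robot.observe(),[.5482,.1631,0.179],86)
E
```

```text
yaw now -94.58 turn -0.58 shift now [ 0.0091 -0.0047  0.0006] shift after turn [ 0.0091 -0.0047  0.0006]
tcp [0.5486 0.1583 0.1881] toolx [-0.0156  0.0035 -0.9999] q [0.144 0.466 1.441 0.006 1.25  1.792] F [-0.3  0.3 -6.2] open 0.0133 t 12.35
```

play_rows(
  moves=[
    [[0.002,-0.003,0,-0.5,-1],[0.003,-0.002,0,0,-1],[0.002,0,0,0,-1],[0.001,0,0,0,-1],[0.001,0,0,0,-1],[0,0,0,0,-1],[0,0,0,0,-1],[0,0,0,0,-1],[0,0,0,0,-1],[0,0,0,0,-1]],
  ],
)

```text
time: 13.35
tool_pos: [0.55, 0.164, 0.1806]
tool_rot: [-0.271, 1.559, 2.8]
contact_force: [-0.3, 0.2, -5.0]
opening: 0.0131
```

```bash
python3 - <<'E'
from cell import robot
from h import *
rel(robot.observe(),[.5482,.1631,0.179],86)
E
```

```text
yaw now -94.02 turn -0.02 shift now [0.0017 0.0011 0.0017] shift after turn [0.0017 0.0011 0.0017]
tcp [0.55   0.164  0.1806] toolx [-0.0111  0.0039 -0.9999] q [0.153 0.475 1.447 0.006 1.23  1.792] F [-0.3  0.2 -5. ] open 0.0131 t 13.35
```

play_rows(
  moves=[
    [[0.001,0,0,0,-1],[0.001,0,0,0,-1],[0,0,0,0,-1],[0,0,0,0,-0.5],[0,0,0,0,-0.3],[0,0,0,0,-0.3],[0,0,0,0,-0.3],[0,0,0,0,-0.3],[0,0,0,0,-0.3],[0,0,0,0,-0.3]],
  ],
)

```text
time: 14.35
tool_pos: [0.5521, 0.1643, 0.1816]
tool_rot: [-0.842, 1.564, 2.23]
contact_force: [0.6, 0.9, 0.6]
opening: 0.0323
```

```bash
python3 - <<'E'
from cell import robot
from h import *
rel(robot.observe(),[.5482,.1631,0.179],86)
for n in ("scene","wrist"):
    cv2.imwrite(f"pics/{n}7.png",robot.read_camera(n)[:,:,::-1])
E
```

```text
yaw now -94.03 turn -0.03 shift now [0.0026 0.0015 0.0038] shift after turn [0.0026 0.0015 0.0038]
tcp [0.5521 0.1643 0.1816] toolx [-0.004   0.0051 -1.    ] q [0.153 0.474 1.446 0.006 1.224 1.792] F [0.6 0.9 0.6] open 0.0323 t 14.35
```

View pics/scene7.png

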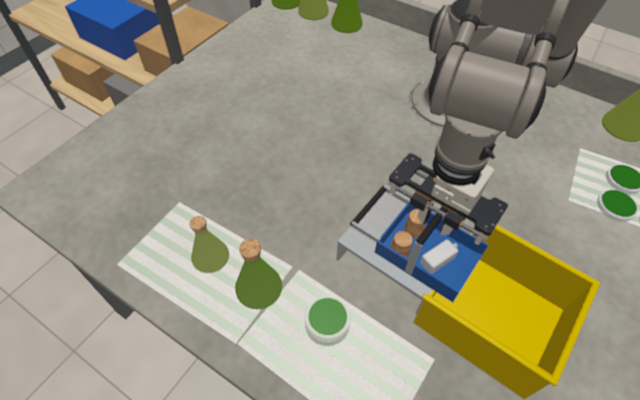

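View pics/wrist7.png

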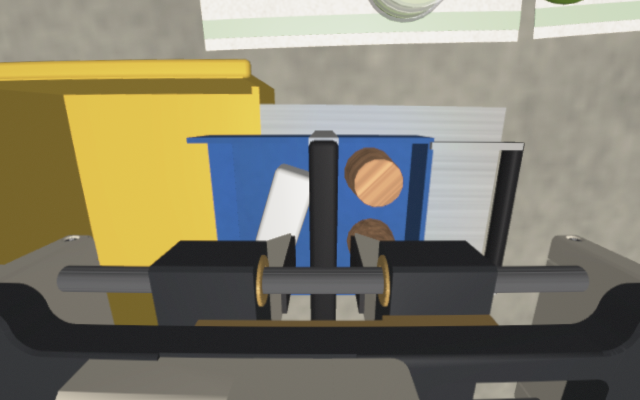

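play_rows(
  moves=[
    [[0,0,0,0,-0.3],[-0.005,0,0,0,-0.3],[-0.01,0,0,0,-0.1],[-0.01,0,0,0,-0.1],[-0.01,0,0,0,-0.1],[-0.01,0,0,0,-0.1],[-0.01,0,0,0,-0.1],[-0.005,0,0,0,-0.1],[0,0,0,0,-0.1],[0,0,0,0,-0.1]],
  ],
)

```text
time: 15.45
tool_pos: [0.5529, 0.1641, 0.2489]
tool_rot: [-1.408, 1.565, 1.664]
contact_force: [-0.2, -0.4, 0.4]
opening: 0.0414
```

```bash
python3 - <<'E'
from cell import robot
from h import *
c=robot.get_calibration("wrist");im=robot.read_camera("wrist")[:,:,::-1].copy()
B=(0.552,0.218,np.radians(86));t=place(B,[[-45,0,0]])[0]
p=(t[0],t[1],B[2]); b=place(p,[[-150,0,0]])[0];print(b)
rel(robot.observe(),[b[0],b[1],0.25],86)
L=[[-150,-57,122],[-150,57,122],[-90,-65,124],[90,-65,80],[-10,-68,204],[-10,0,204]]
for u in proj(c,place(p,L)): cv2.circle(im,tuple(int(v) for v in u),3,(0,0,255),1)
cv2.imwrite("pics/w8.png",im)
E
```

```text
[0.53839749 0.02347501 0.        ]
yaw now -94.02 turn -0.02 shift now [-0.002   0.1413  0.0046] shift after turn [-0.002   0.1413  0.0047]
tcp [0.5529 0.1641 0.2488] toolx [-7.0e-04  5.6e-03 -1.0e+00] q [0.153 0.422 1.339 0.006 1.38  1.792] F [-0.3 -0.9  1.1] open 0.0414 t 15.5
```

View pics/w8.png

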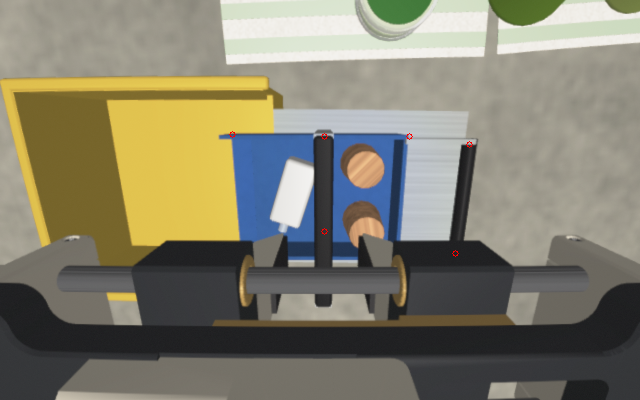

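play_rows(
  moves=[
    [[0,0.01,0,0,-0.1],[0,0.015,0.001,0,-0.1],[0,0.02,0.001,0,-0.1],[0,0.02,0.001,0,-0.1],[0,0.02,0.001,0,-0.1],[0,0.02,0.001,0,-0.1],[0,0.015,0,0,-0.1],[0,0.01,0,0,-0.1],[0,0.005,0,0,-0.1],[0,0,0,0,-0.1]],
  ],
)

```text
time: 16.5
tool_pos: [0.534, 0.0161, 0.2445]
tool_rot: [-0.313, 1.561, 2.755]
contact_force: [0.4, -0.5, 0.1]
opening: 0.0412
```

```bash
python3 - <<'E'
from cell import robot
from h import *
c=robot.get_calibration("wrist")
rel(robot.observe(),[.5384,.0235,0.103],86)
im=robot.read_camera("wrist")[:,:,::-1].copy()
B=(0.552,0.218,np.radians(86));t=place(B,[[-45,0,0]])[0];p=(t[0],t[1],B[2])
L=[[-150,-57,122],[-150,0,122],[-150,57,122],[-90,-65,124],[-10,-68,204]]
for u in proj(c,place(p,L)): cv2.circle(im,tuple(int(v) for v in u),3,(0,0,255),1)
cv2.imwrite("pics/w9.png",im)
E
```

```text
yaw now -94.21 turn -0.21 shift now [ 0.1414 -0.0073 -0.0051] shift after turn [ 0.1414 -0.0072 -0.0051]
tcp [0.534  0.0161 0.2445] toolx [-0.0086  0.0035 -1.    ] q [-0.115  0.351  1.461  0.003  1.339  1.529] F [ 0.4 -0.5  0.1] open 0.0412 t 16.5
```

View pics/w9.png

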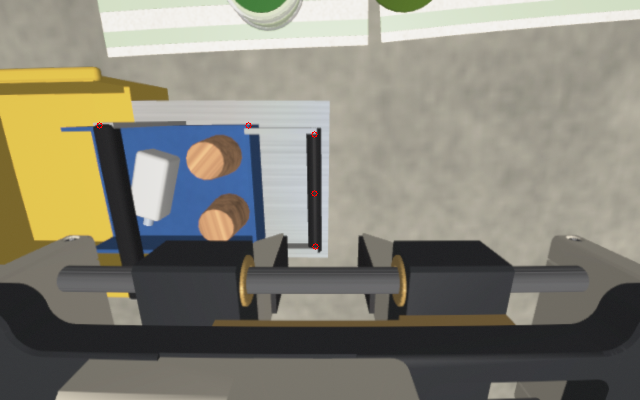

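play_rows(
  moves=[
    [[0.003,-0.003,-0.002,-0.2,-0.1],[0.01,-0.003,-0.002,0,-0.1],[0.015,-0.001,-0.001,0,-0.1],[0.018,0,0,0,-0.1],[0.018,0,0,0,-0.1],[0.015,0,0,0,-0.1],[0.006,0,0,0,-0.1],[0,0,0,0,-0.1],[0,0,0,0,-0.1],[0,0,0,0,-0.1]],
  ],
)

```text
time: 17.55
tool_pos: [0.5396, 0.031, 0.1525]
tool_rot: [-0.428, 1.56, 2.653]
contact_force: [0.2, -0.4, 0.4]
opening: 0.0415
```

```bash
python3 - <<'E'
from cell import robot
from h import *
rel(robot.observe(),[.5384,.0235,0.103],86)
cv2.imwrite("pics/w10.png",robot.read_camera("wrist")[:,:,::-1])
E
```

```text
yaw now -93.47 turn 0.53 shift now [0.0495 0.0078 0.0003] shift after turn [0.0495 0.0078 0.0002]
tcp [0.5396 0.031  0.1525] toolx [-0.0097  0.0052 -0.9999] q [-0.087  0.445  1.582  0.005  1.124  1.542] F [ 0.2 -0.4  0.4] open 0.0415 t 17.55
```

View pics/w10.png

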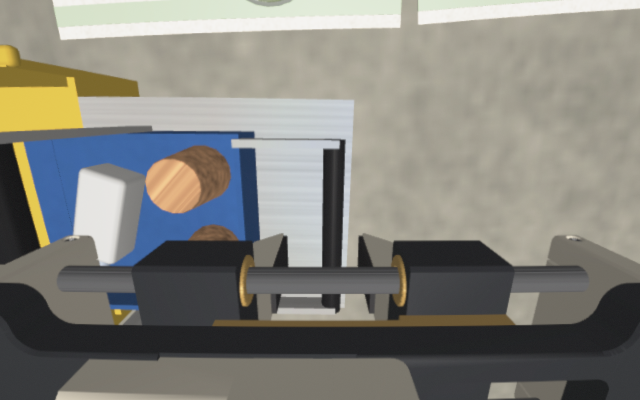

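play_rows(
  moves=[
    [[0,0.004,0,0.5,-0.1],[0,0.003,0,0,-0.1],[0.005,0.001,0,0,-0.1],[0.01,0,0,0,-0.1],[0.01,0,0,0,-0.1],[0.008,0,0,0,-0.1],[0.004,0,0,0,-0.1],[0,0,0,0,-0.1],[0,0,0,0,-0.1],[0,0,0,0,-0.1]],
  ],
)

```text
time: 18.6
tool_pos: [0.5392, 0.0221, 0.1129]
tool_rot: [-0.484, 1.561, 2.587]
contact_force: [1.2, 0.8, 0.4]
opening: 0.0417
```

```bash
python3 - <<'E'
from cell import robot
from h import *
rel(robot.observe(),[.5384,.0235,0.103],86)
cv2.imwrite("pics/w11.png",robot.read_camera("wrist")[:,:,::-1])
E
```

```text
yaw now -94.05 turn -0.05 shift now [ 0.01   -0.0013  0.0008] shift after turn [ 0.01   -0.0013  0.0008]
tcp [0.5392 0.0221 0.1129] toolx [-0.0081  0.005  -1.    ] q [-0.104  0.489  1.634  0.005  1.027  1.535] F [1.2 0.8 0.4] open 0.0417 t 18.6
```

View pics/w11.png

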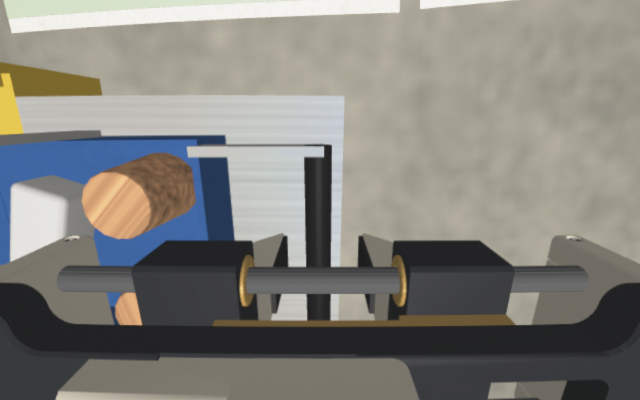

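play_rows(
  moves=[
    [[0.005,-0.001,0,0,-0.1],[0.005,0,0,0,-0.1],[0,0,0,0,-0.1],[0,0,0,0,-1],[0,0,0,0,-1],[0,0,0,0,-1],[0,0,0,0,-1],[0,0,0,0,-1],[0,0,0,0,-1],[0,0,0,0,-1]],
  ],
  grip_force=12,
)

```text
time: 19.65
tool_pos: [0.5397, 0.0235, 0.1029]
tool_rot: [-0.625, 1.563, 2.446]
contact_force: [0.4, 0.9, -1.1]
opening: 0.0135
```

```bash
python3 - <<'E'
from cell import robot
from h import *
s=robot.observe();rel(s,[.5384,.0235,0.103],86)
E
```

```text
yaw now -94.05 turn -0.05 shift now [-0.0001  0.0001  0.0013] shift after turn [-0.0001  0.0001  0.0013]
tcp [0.5397 0.0235 0.1029] toolx [-0.0062  0.0052 -1.    ] q [-0.101  0.502  1.644  0.005  1.002  1.537] F [ 0.4  0.9 -1.1] open 0.0135 t 19.65
```

```bash
cat >> h.py <<'E'
S0=np.array([0.5397,0.0235,0.1029]); YB=np.radians(86)
def arc(th,x0=-201,z0=42):
    t=np.radians(th); c,s=np.cos(t),np.sin(t)
    f=(x0*c+z0*s-x0)/1000; u=(-x0*s+z0*c-z0)/1000
    return S0+[f*np.cos(YB),f*np.sin(YB),u]
def angle_of(p):  # tray angle from tcp pos, assuming contact with pivot at (6,80)
    d=np.array(p)-S0; f=d[0]*np.cos(YB)+d[1]*np.sin(YB); v=np.array([-201+1000*f,42+1000*d[2]])
    r=np.hypot(*v); base=np.degrees(np.arctan2(v[1],-v[0])); return base-np.degrees(np.arcsin(42/r)), r
E
python3 - <<'E'
from cell import robot
from h import *
for th in (5,10,15,20): rel(robot.observe(),arc(th),86)
E
```

```text
yaw now -94.05 turn -0.05 shift now [-0.0173 -0.0045  0.0001] shift after turn [-0.0173 -0.0045  0.0001]
tcp [0.5397 0.0235 0.1029] toolx [-0.0062  0.0052 -1.    ] q [-0.101  0.502  1.644  0.005  1.002  1.537] F [ 0.4  0.9 -1.1] open 0.0135 t 19.65
yaw now -94.05 turn -0.05 shift now [-0.0342 -0.0105  0.0002] shift after turn [-0.0342 -0.0105  0.0002]
tcp [0.5397 0.0235 0.1029] toolx [-0.0062  0.0052 -1.    ] q [-0.101  0.502  1.644  0.005  1.002  1.537] F [ 0.4  0.9 -1.1] open 0.0135 t 19.65
yaw now -94.05 turn -0.05 shift now [-0.0505 -0.018   0.0004] shift after turn [-0.0505 -0.018   0.0003]
tcp [0.5397 0.0235 0.1029] toolx [-0.0062  0.0052 -1.    ] q [-0.101  0.502  1.644  0.005  1.002  1.537] F [ 0.4  0.9 -1.1] open 0.0135 t 19.65
yaw now -94.05 turn -0.05 shift now [-0.0661 -0.0268  0.0005] shift after turn [-0.0661 -0.0268  0.0004]
tcp [0.5397 0.0235 0.1029] toolx [-0.0062  0.0052 -1.    ] q [-0.101  0.502  1.644  0.005  1.002  1.537] F [ 0.4  0.9 -1.1] open 0.0135 t 19.65
```

play_rows(
  moves=[
    [[-0.003,-0.0008,0,0,-1],[-0.007,-0.0017,0,0,-1],[-0.008,-0.002,0,0,-1],[-0.008,-0.003,0,0,-1],[-0.008,-0.003,0,0,-1],[-0.008,-0.003,0,0,-1],[-0.008,-0.0035,0,0,-1],[-0.007,-0.0035,0,0,-1],[-0.004,-0.002,0,0,-1],[0,0,0,0,-1]],
  ],
)

```text
time: 20.65
tool_pos: [0.5413, 0.0488, 0.1696]
tool_rot: [-0.676, 1.561, 2.395]
contact_force: [0.7, 0.6, -3.2]
opening: 0.0135
```

```bash
python3 - <<'E'
from cell import robot
from h import *
s=robot.observe();print(angle_of(s["tool_pos"]));rel(s,arc(40),86)
for n in ("scene","wrist"):
    cv2.imwrite(f"pics/{n}12.png",robot.read_camera(n)[:,:,::-1])
E
```

```text
(np.float64(20.011618038885587), np.float64(206.59424359030294))
yaw now -94.01 turn -0.01 shift now [-0.0524 -0.049   0.0002] shift after turn [-0.0524 -0.049   0.0002]
tcp [0.5413 0.0488 0.1696] toolx [-0.007   0.0064 -1.    ] q [-0.055  0.431  1.554  0.007  1.164  1.583] F [ 0.7  0.6 -3.2] open 0.0135 t 20.65
```

View pics/scene12.png

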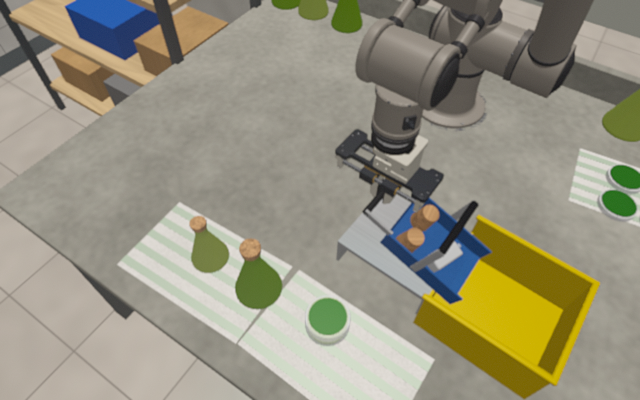

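View pics/wrist12.png

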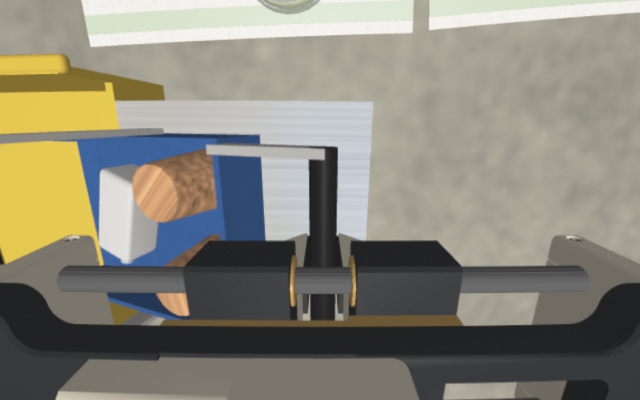

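play_rows(
  moves=[
    [[-0.003,-0.002,0,0,-1],[-0.006,-0.004,0,0,-1],[-0.007,-0.005,0,0,-1],[-0.007,-0.0055,0,0,-1],[-0.007,-0.006,0,0,-1],[-0.006,-0.006,0,0,-1],[-0.006,-0.006,0,0,-1],[-0.006,-0.006,0,0,-1],[-0.003,-0.003,0,0,-1],[0,0,0,0,-1]],
  ],
)

```text
time: 21.75
tool_pos: [0.5446, 0.0956, 0.2244]
tool_rot: [-0.578, 1.56, 2.493]
contact_force: [1.2, 0.9, -3.4]
opening: 0.0137
```

```bash
python3 - <<'E'
from cell import robot
from h import *
s=robot.observe();print(angle_of(s["tool_pos"]));rel(s,arc(52),86);rel(s,arc(63),86)
E
```

```text
(np.float64(40.124068923060996), np.float64(208.07945866964607))
yaw now -94.02 turn -0.02 shift now [-0.0206 -0.0382  0.0001] shift after turn [-0.0206 -0.0382  0.0001]
tcp [0.5446 0.0956 0.2244] toolx [-0.0087  0.0066 -0.9999] q [0.031 0.4   1.443 0.007 1.307 1.67 ] F [ 1.2  0.9 -3.4] open 0.0137 t 21.75
yaw now -94.02 turn -0.02 shift now [-0.0343 -0.0751  0.0002] shift after turn [-0.0343 -0.0751  0.0002]
tcp [0.5446 0.0956 0.2244] toolx [-0.0087  0.0066 -0.9999] q [0.031 0.4   1.443 0.007 1.307 1.67 ] F [ 1.2  0.9 -3.4] open 0.0137 t 21.75
```

play_rows(
  moves=[
    [[-0.003,-0.004,0,0,-1],[-0.006,-0.009,0,0,-1],[-0.006,-0.011,0,0,-1],[-0.006,-0.012,0,0,-1],[-0.005,-0.012,0,0,-1],[-0.004,-0.012,0,0,-1],[-0.003,-0.01,0,0,-1],[-0.001,-0.005,0,0,-1],[0,0,0,0,-1],[0,0,0,0,-1]],
  ],
)

```text
time: 22.75
tool_pos: [0.5502, 0.1775, 0.2607]
tool_rot: [-0.444, 1.559, 2.629]
contact_force: [-0.0, -0.3, -3.4]
opening: 0.0138
```

```bash
python3 - <<'E'
from cell import robot
from h import *
s=robot.observe();print(angle_of(s["tool_pos"]));rel(s,arc(66),86)
for n in ("scene","wrist"):
    cv2.imwrite(f"pics/{n}13.png",robot.read_camera(n)[:,:,::-1])
E
```

```text
(np.float64(65.05257608352981), np.float64(205.22021824081588))
yaw now -93.96 turn 0.04 shift now [-0.0008 -0.0033 -0.0002] shift after turn [-0.0008 -0.0033 -0.0002]
tcp [0.5502 0.1775 0.2607] toolx [-0.0105  0.0059 -0.9999] q [0.175 0.424 1.305 0.008 1.422 1.814] F [-0.  -0.3 -3.4] open 0.0138 t 22.75
```

View pics/scene13.png

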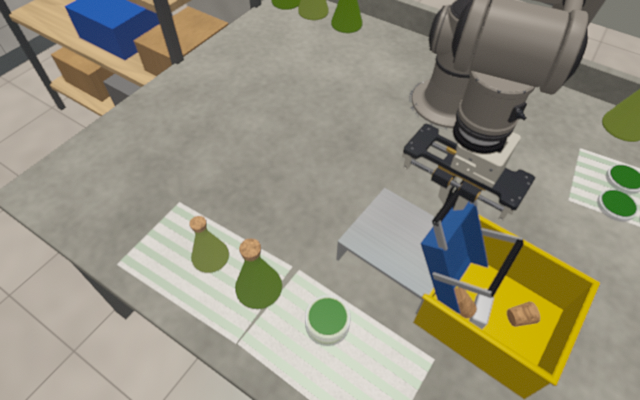

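View pics/wrist13.png

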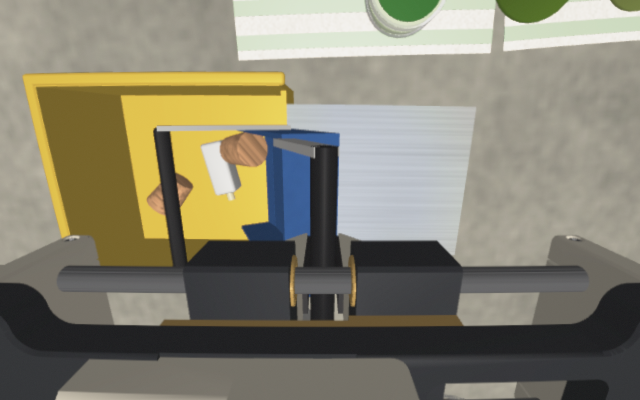

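One bung is clear on the bin floor at (170,193). The other, at (243,148), and the stone, at (220,168), lie just past the mouth. I'll wait a moment and zoom in.

play_rows(
  moves=[
    [[-0.001,-0.001,0,0,-1],[-0.001,0,0,0,-1],[-0.001,0,0,0,-1],[0,0,0,0,-1],[0,0,0,0,-1],[0,0,0,0,-1],[0,0,0,0,-1],[0,0,0,0,-1],[0,0,0,0,-1],[0,0,0,0,-1]],
  ],
)

```text
time: 23.85
tool_pos: [0.55, 0.1768, 0.2632]
tool_rot: [-0.359, 1.557, 2.711]
contact_force: [-0.1, 1.0, -5.3]
opening: 0.0134
```

```bash
python3 - <<'E'
from cell import robot
from h import *
s=robot.observe();print(angle_of(s["tool_pos"]));rel(s,arc(50),86)
a=robot.read_camera("scene")[:,:,::-1];b=robot.read_camera("wrist")[:,:,::-1]
cv2.imwrite("pics/s14.png",cv2.resize(a[190:390,400:600],None,fx=3,fy=3,interpolation=cv2.INTER_CUBIC))
cv2.imwrite("pics/w14.png",cv2.resize(b[60:280,20:350],None,fx=2.4,fy=2.4,interpolation=cv2.INTER_CUBIC))
E
```

```text
(np.float64(65.17460131739347), np.float64(207.78441553386452))
yaw now -94.11 turn -0.11 shift now [ 0.0211  0.0498 -0.0008] shift after turn [ 0.0211  0.0498 -0.0007]
tcp [0.55   0.1768 0.2632] toolx [-0.0125  0.0058 -0.9999] q [0.174 0.423 1.299 0.008 1.431 1.815] F [-0.1  1.  -5.3] open 0.0134 t 23.85
```

View pics/s14.png

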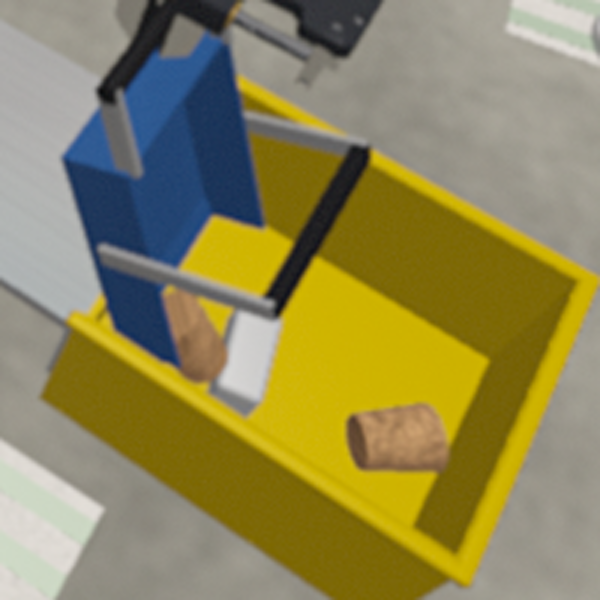

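View pics/w14.png

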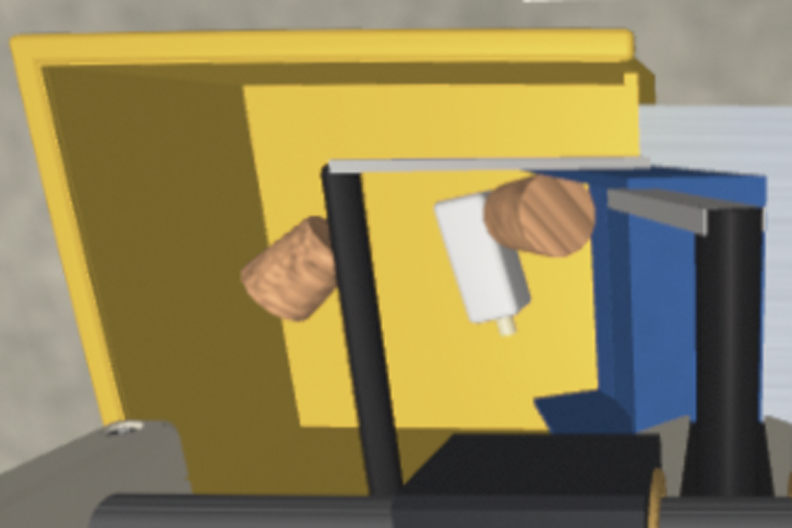

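The second bung leans between the stone and the tray's mouth. Tilting steeper draws the mouth back and should drop it.

```bash
python3 - <<'E'
from cell import robot
from h import *
s=robot.observe();rel(s,arc(77),86)
E
```

```text
yaw now -94.11 turn -0.11 shift now [-0.0028 -0.0431 -0.0003] shift after turn [-0.0028 -0.0431 -0.0003]
tcp [0.55   0.1768 0.2632] toolx [-0.0125  0.0057 -0.9999] q [0.174 0.423 1.299 0.008 1.431 1.815] F [-0.   0.6 -4.1] open 0.013 t 23.95
```

play_rows(
  moves=[
    [[-0.002,-0.006,0,0,-1],[-0.002,-0.01,0,0,-1],[-0.001,-0.012,0,0,-1],[-0.001,-0.01,0,0,-1],[0,-0.004,0,0,-1],[0,0,0,0,-1],[0,0,0,0,-1],[0,0,0,0,-1],[0,0,0,0,-1],[0,0,0,0,-1]],
  ],
)

```text
time: 24.95
tool_pos: [0.5531, 0.2226, 0.2695]
tool_rot: [-0.267, 1.557, 2.804]
contact_force: [0.8, -0.5, -4.1]
opening: 0.0135
```

```bash
python3 - <<'E'
from cell import robot
from h import *
s=robot.observe();print(angle_of(s["tool_pos"]));rel(s,arc(60),86)
a=robot.read_camera("scene")[:,:,::-1];b=robot.read_camera("wrist")[:,:,::-1]
cv2.imwrite("pics/s15.png",cv2.resize(a[190:390,400:600],None,fx=3,fy=3,interpolation=cv2.INTER_CUBIC))
cv2.imwrite("pics/w15.png",cv2.resize(b[60:280,20:350],None,fx=2.4,fy=2.4,interpolation=cv2.INTER_CUBIC))
E
```

```text
(np.float64(77.99884433184657), np.float64(208.64292356064226))
yaw now -94.06 turn -0.06 shift now [ 0.0133  0.0628 -0.0008] shift after turn [ 0.0133  0.0628 -0.0007]
tcp [0.5531 0.2226 0.2695] toolx [-0.0135  0.0047 -0.9999] q [0.25  0.456 1.23  0.008 1.468 1.891] F [ 0.8 -0.5 -4.1] open 0.0135 t 24.95
```

View pics/s15.png

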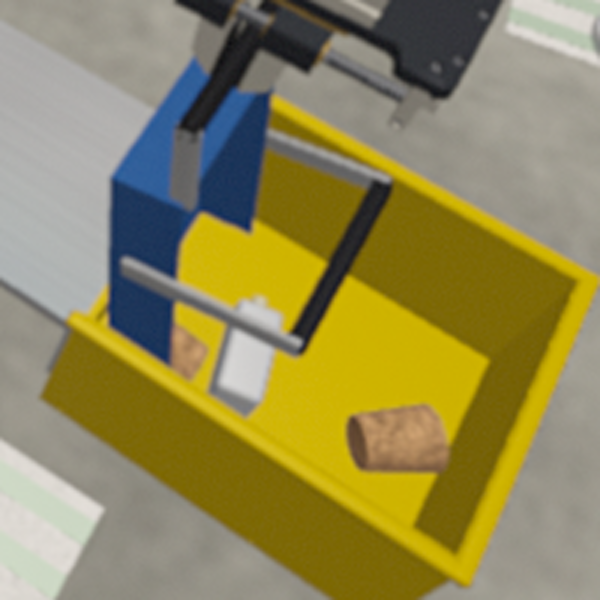

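View pics/w15.png

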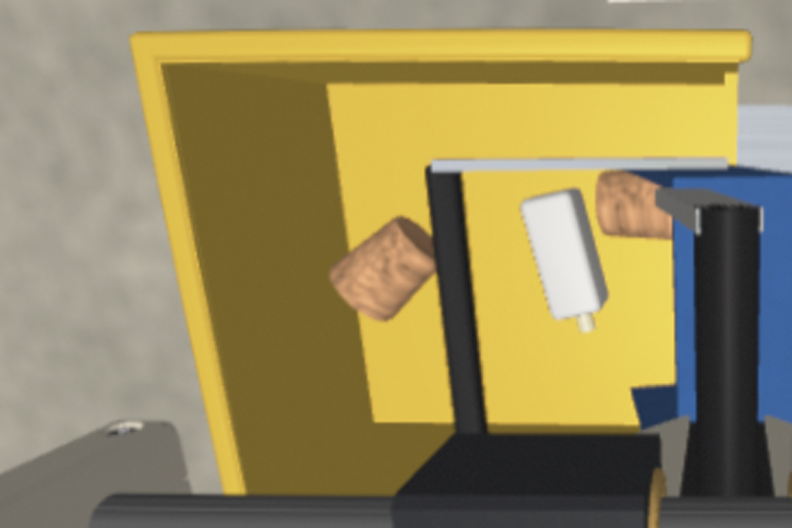

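The bung now lies on the bin floor and the tray is empty. I lower it along the same arc.

play_rows(
  moves=[
    [[0,0.004,0,0,-1],[0.001,0.008,0,0,-1],[0.001,0.009,0,0,-1],[0.001,0.009,0,0,-1],[0.002,0.009,0,0,-1],[0.002,0.009,0,0,-1],[0.002,0.008,0,0,-1],[0.002,0.005,0,0,-1],[0.001,0.002,0,0,-1],[0,0,0,0,-1]],
  ],
)

```text
time: 26.05
tool_pos: [0.5483, 0.154, 0.2573]
tool_rot: [-0.508, 1.557, 2.561]
contact_force: [-0.9, 2.6, -3.6]
opening: 0.0136
```

```bash
python3 - <<'E'
from cell import robot
from h import *
s=robot.observe();print(angle_of(s["tool_pos"]));
for t in (50,40):rel(s,arc(t),86)
a=robot.read_camera("scene")[:,:,::-1];b=robot.read_camera("wrist")[:,:,::-1]
cv2.imwrite("pics/s16.png",cv2.resize(a[190:390,400:600],None,fx=3,fy=3,interpolation=cv2.INTER_CUBIC))
cv2.imwrite("pics/w16.png",cv2.resize(b[60:280,20:350],None,fx=2.4,fy=2.4,interpolation=cv2.INTER_CUBIC))
E
```

```text
(np.float64(58.70363079801455), np.float64(208.613522974459))
yaw now -94.17 turn -0.17 shift now [ 0.0153  0.0269 -0.0008] shift after turn [ 0.0153  0.0269 -0.0007]
tcp [0.5483 0.154  0.2573] toolx [-0.0112  0.0073 -0.9999] q [0.134 0.409 1.336 0.009 1.406 1.776] F [-0.9  2.6 -3.6] open 0.0136 t 26.05
yaw now -94.17 turn -0.17 shift now [ 0.0347  0.0569 -0.0011] shift after turn [ 0.0347  0.0569 -0.0009]
tcp [0.5483 0.154  0.2573] toolx [-0.0112  0.0073 -0.9999] q [0.134 0.409 1.336 0.009 1.406 1.776] F [-0.9  2.6 -3.6] open 0.0136 t 26.05
```

View pics/s16.png

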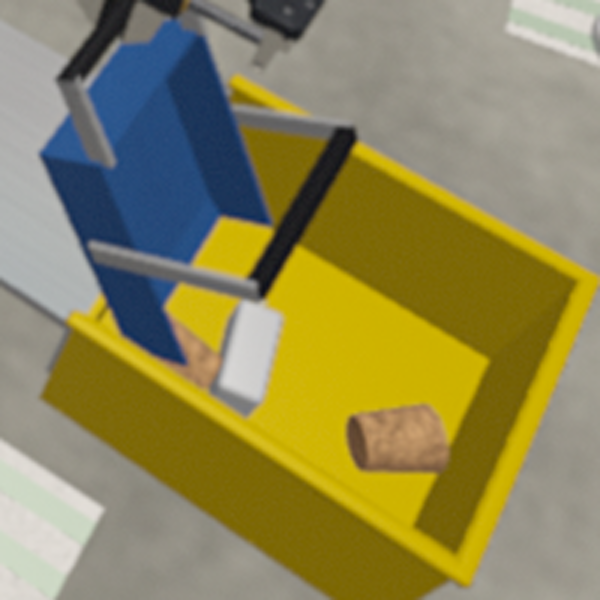

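View pics/w16.png

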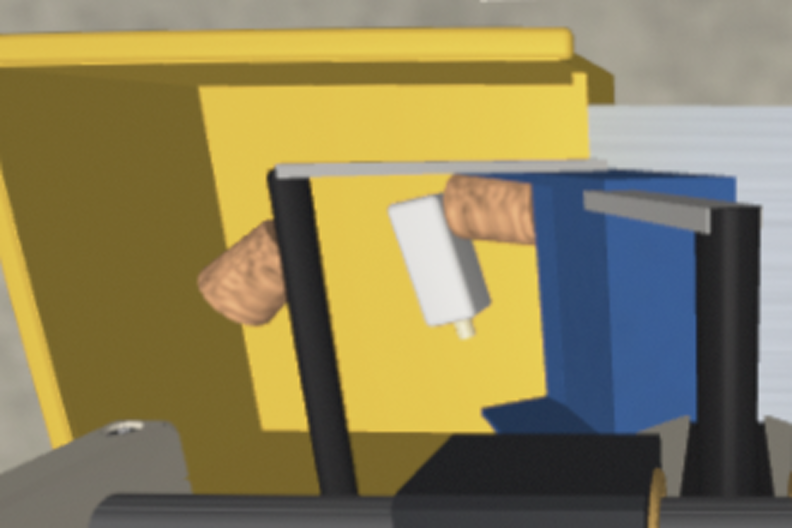

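play_rows(
  moves=[
    [[0.001,0.003,0,0,-1],[0.003,0.006,0,0,-1],[0.004,0.007,0,0,-1],[0.004,0.007,0,0,-1],[0.004,0.007,0,0,-1],[0.004,0.007,0,0,-1],[0.005,0.007,0,0,-1],[0.005,0.006,0,0,-1],[0.002,0.003,0,0,-1],[0,0,0,0,-1]],
  ],
)

```text
time: 27.15
tool_pos: [0.5441, 0.0971, 0.2225]
tool_rot: [-0.557, 1.558, 2.513]
contact_force: [-0.4, 0.9, -1.8]
opening: 0.0136
```

```bash
python3 - <<'E'
from cell import robot
from h import *
s=robot.observe();print(angle_of(s["tool_pos"]));
for t in (30,20):rel(s,arc(t),86)
a=robot.read_camera("scene")[:,:,::-1]
cv2.imwrite("pics/s17.png",cv2.resize(a[190:390,360:600],None,fx=3,fy=3,interpolation=cv2.INTER_CUBIC))
E
```

```text
(np.float64(39.983229613695805), np.float64(205.6817956322581))
yaw now -94.12 turn -0.12 shift now [ 0.0245  0.0259 -0.0011] shift after turn [ 0.0245  0.0259 -0.001 ]
tcp [0.5441 0.0971 0.2225] toolx [-0.0101  0.0073 -0.9999] q [0.033 0.401 1.446 0.008 1.304 1.674] F [-0.4  0.9 -1.8] open 0.0136 t 27.15
yaw now -94.12 turn -0.12 shift now [ 0.053   0.0476 -0.0015] shift after turn [ 0.053   0.0476 -0.0014]
tcp [0.5441 0.0971 0.2225] toolx [-0.0101  0.0073 -0.9999] q [0.033 0.401 1.446 0.008 1.304 1.674] F [-0.4  0.9 -1.8] open 0.0136 t 27.15
```

View pics/s17.png

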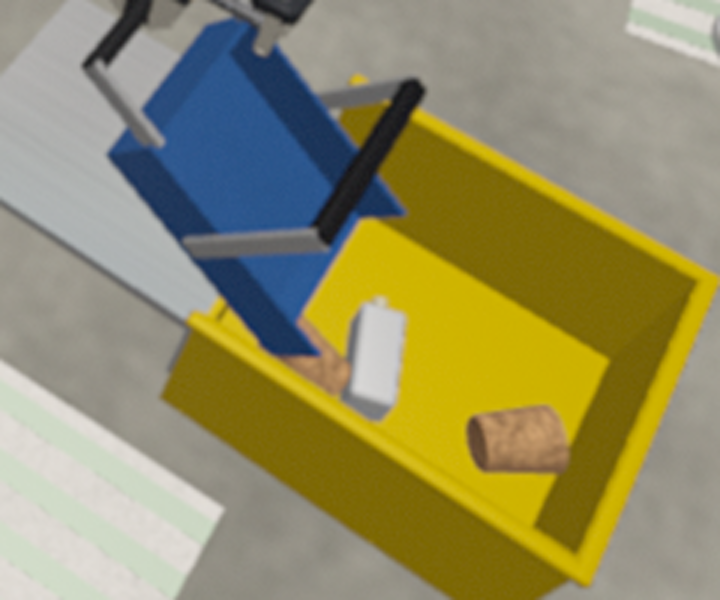

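The tray is empty, and the bung lies below its mouth on the bin floor. I keep lowering.

play_rows(
  moves=[
    [[0.002,0.002,0,0,-1],[0.005,0.006,0,0,-1],[0.006,0.006,0,0,-1],[0.007,0.006,0,0,-1],[0.007,0.006,0,0,-1],[0.007,0.006,0,0,-1],[0.007,0.006,0,0,-1],[0.006,0.005,0,0,-1],[0.003,0.002,0,0,-1],[0,0,0,0,-1]],
  ],
)

```text
time: 28.2
tool_pos: [0.5398, 0.0496, 0.1673]
tool_rot: [-0.601, 1.557, 2.47]
contact_force: [0.7, 1.6, -1.0]
opening: 0.0133
```

```bash
python3 - <<'E'
from cell import robot
from h import *
s=robot.observe();print(angle_of(s["tool_pos"]));
for t in (10,3,0):rel(s,arc(t),86)
E
```

```text
(np.float64(19.474994325643216), np.float64(204.79924942763756))
yaw now -94.09 turn -0.09 shift now [ 0.03    0.0159 -0.002 ] shift after turn [ 0.03    0.0159 -0.002 ]
tcp [0.5398 0.0496 0.1673] toolx [-0.0106  0.0085 -0.9999] q [-0.054  0.432  1.558  0.009  1.162  1.584] F [ 0.7  1.6 -1. ] open 0.0133 t 28.2
yaw now -94.09 turn -0.09 shift now [ 0.0538  0.024  -0.0023] shift after turn [ 0.0538  0.024  -0.0023]
tcp [0.5398 0.0496 0.1673] toolx [-0.0106  0.0085 -0.9999] q [-0.054  0.432  1.558  0.009  1.162  1.584] F [ 0.7  1.6 -1. ] open 0.0133 t 28.2
yaw now -94.09 turn -0.09 shift now [ 0.0642  0.0265 -0.0024] shift after turn [ 0.0642  0.0265 -0.0024]
tcp [0.5398 0.0496 0.1673] toolx [-0.0106  0.0085 -0.9999] q [-0.054  0.432  1.558  0.009  1.162  1.584] F [ 0.7  1.6 -1. ] open 0.0133 t 28.2
```

play_rows(
  moves=[
    [[0.003,0.002,0,0,-1],[0.006,0.0035,0,0,-1],[0.008,0.004,0,0,-1],[0.008,0.0035,0,0,-1],[0.008,0.003,0,0,-1],[0.008,0.003,0,0,-1],[0.008,0.003,0,0,-1],[0.005,0.001,0,0,-1],[0.002,0,0,0,-1],[0,0,0,0,-1]],
  ],
)

```text
time: 29.2
tool_pos: [0.5387, 0.0225, 0.1087]
tool_rot: [-0.462, 1.563, 2.609]
contact_force: [-1.3, 4.3, 4.6]
opening: 0.0134
```

```bash
python3 - <<'E'
from cell import robot
from h import *
s=robot.observe();print(angle_of(s["tool_pos"]));
rel(s,arc(0),86)
E
```

```text
(np.float64(1.6384814012776978), np.float64(207.66153111334526))
yaw now -94.02 turn -0.02 shift now [ 0.0058 -0.0011 -0.001 ] shift after turn [ 0.0058 -0.0011 -0.001 ]
tcp [0.5387 0.0225 0.1087] toolx [-0.0066  0.0039 -1.    ] q [-0.102  0.493  1.641  0.004  1.015  1.537] F [-1.3  4.3  4.6] open 0.0134 t 29.2
```

The upward force says the tray already rests on the ledge. I'll check, then open.

play_rows(
  moves=[
    [[0,0,0,0,-1],[0,0,0,0,-0.7],[0,0,0,0,-0.5],[0,0,0,0,-0.3],[0,0,0,0,-0.1],[0,0,0,0,-0.1],[0,0,0,0,-0.1],[0,0,0,0,-0.1],[0,0,0,0,-0.1],[0,0,0,0,-0.1]],
  ],
)

```text
time: 30.2
tool_pos: [0.539, 0.0214, 0.1081]
tool_rot: [-0.225, 1.564, 2.847]
contact_force: [-0.7, 0.1, 1.0]
opening: 0.0414
```

```bash
python3 - <<'E'
from cell import robot
from h import *
s=robot.observe();rel(s,arc(0),86)
for n in ("scene","wrist"): cv2.imwrite(f"pics/{n}18.png",robot.read_camera(n)[:,:,::-1])
E
```

```text
yaw now -93.98 turn 0.02 shift now [ 0.0052 -0.0022 -0.0006] shift after turn [ 0.0052 -0.0022 -0.0006]
tcp [0.539  0.0214 0.1081] toolx [-0.0063  0.0019 -1.    ] q [-1.030e-01  4.940e-01  1.641e+00  1.000e-03  1.013e+00  1.536e+00] F [-0.7  0.1  1. ] open 0.0414 t 30.2
```

View pics/scene18.png

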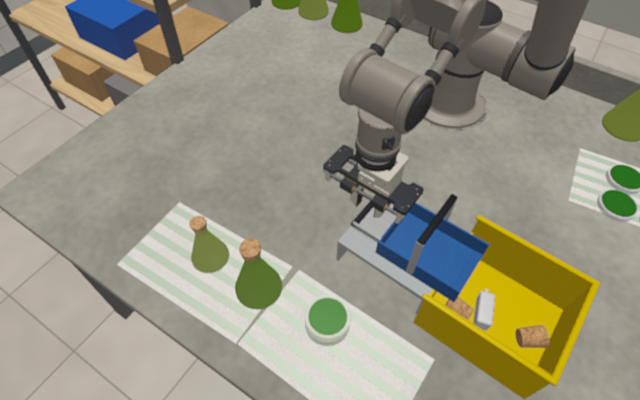

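View pics/wrist18.png

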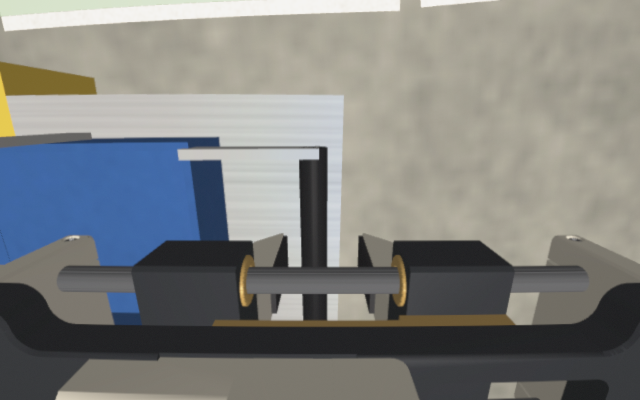

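The tray is flat and released, and all three pieces lie in the bin at (460,305), (486,308) and (533,335). Now I retreat upward.

play_rows(
  moves=[
    [[-0.004,-0.001,0,0,-0.1],[-0.008,0,0,0,-0.1],[-0.012,0,0,0,-0.1],[-0.015,0,0,0,-0.1],[-0.02,0,0,0,-0.1],[-0.02,0,0,0,-0.1],[-0.02,0,0,0,-0.1],[-0.015,0,0,0,-0.1],[-0.01,0,0,0,-0.1],[0,0,0,0,-0.1]],
  ],
)

```text
time: 31.3
tool_pos: [0.5404, 0.0223, 0.2456]
tool_rot: [-2.065, 1.569, 1.008]
contact_force: [0.9, 0.7, 0.6]
opening: 0.041
```

play_rows(
  moves=[
    [[0,0.01,0,0,-0.1],[0,0.02,0,0,-0.1],[0,0.025,0,0,-0.1],[0,0.025,0,0,-0.1],[0,0.025,0,0,-0.1],[0,0.025,0,0,-0.1],[0,0.02,0,0,-0.1],[0,0.01,0,0,-0.1],[0,0,0,0,-0.1],[0,0,0,0,-0.1]],
  ],
)

```text
time: 32.3
tool_pos: [0.5242, -0.1463, 0.2376]
tool_rot: [-0.286, 1.557, 2.787]
contact_force: [0.8, 0.4, -1.0]
opening: 0.0412
```

```bash
python3 - <<'E'
from cell import robot
from h import *
s=robot.observe();rel(s,arc(0),86)
B=(0.552,0.218,np.radians(86));t=place(B,[[-47,0,0]])[0];p=(t[0],t[1],B[2])
L=[[-150,-57,122],[-150,57,122],[-90,-65,124],[-90,65,124],[-10,-68,204],[-10,68,204],[90,-65,80],[90,65,80]]
for n in ("scene","top"):
    c=robot.get_calibration(n);im=robot.read_camera(n)[:,:,::-1].copy()
    for u in proj(c,place(p,L)): cv2.circle(im,tuple(int(v) for v in u),2,(0,0,255),-1)
    a=im[170:390,340:610] if n=="scene" else im[120:240,80:300]
    cv2.imwrite(f"pics/{n}19.png",cv2.resize(a,None,fx=2.7,fy=2.7,interpolation=cv2.INTER_CUBIC))
E
```

```text
yaw now -93.95 turn 0.05 shift now [ 0.1353 -0.1699 -0.0056] shift after turn [ 0.1353 -0.1699 -0.0054]
tcp [ 0.5242 -0.1463  0.2376] toolx [-0.0133  0.0049 -0.9999] q [-4.130e-01  3.780e-01  1.440e+00 -1.000e-03  1.338e+00  1.227e+00] F [ 0.8  0.4 -1. ] open 0.0412 t 32.3
```

View pics/scene19.png

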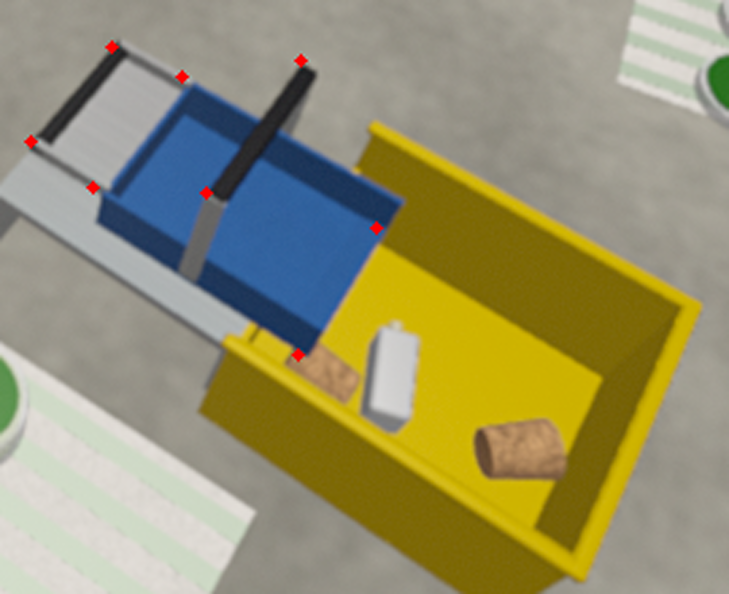

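View pics/top19.png

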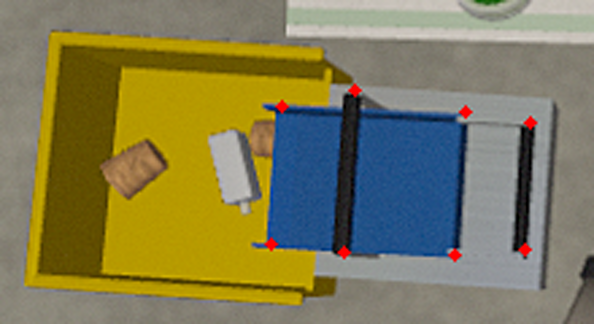

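```bash
python3 - <<'E'
from cell import robot
print(robot.hand_in())
E
```

```text
the job is handed in; nothing more can be done
None
```

The job is handed in at about 32 s of the 72 s allowed. Both bungs and the air stone are in the bin, and the empty tray stands flat on the ledge.

- **Lift and first placing:** I lifted the loaded tray by its arch and set it straight on the ledge, with its mouth about 45 mm over the bin. I then let go of it.
- **Tipping:** I gripped the back bar and raised the back to about 65°. One bung caught between the stone and the tray's mouth, so I went on to about 78° and it dropped onto the bin floor.
- **Return:** I lowered the tray flat, released it and drew the arm clear.

**Last checks (scene and top pictures):**
- The tray looked straight, with its mouth about 43–45 mm over the bin, within a few mm of where I modelled it.
- All three pieces lay on the bin floor. One bung is partly under the tray's mouth.
- The flasks and dishes looked unmoved in the pictures; I did not measure them.

**What was slightly off:**
- The bar slipped about 5 mm in the pads while the tray was being lowered. The tray reached the ledge early, with about 5 N of upward force, and I released it there.
- My estimate of the bin's pose left a few pixels of mismatch at the upper rim. The ledge corners in the top picture agreed to within 1 pixel.

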